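Draw the hot roasting dish forward with the pan hook

TASK

The roasting dish at the back of the heated shelf is hot: take the pan hook off the chopping board, drop its bent end behind the dish's near handle and draw the dish forward into its lane until you feel it come firmly up against the front stop, keeping the pull gentle (never over 18 N) and the puddings upright. Then unhook and lay the pan hook back on the board, handle flat and bent end hanging over the edge. Keep the gripper itself off the hot dish and shelf, do not lift the dish, and leave everything else where it stands.

Things in the scene. Friction and masses are not known exactly. Their poses are not given: they have to be found in the camera images.
- hook_grip (a point): Centre of the grip on the pan hook's brown wooden handle. x runs along the rod to the bent end, z up. The handle is 22 mm wide (y), 28 mm high (z), from 100 mm behind this point to 25 mm ahead of it; a 7 mm steel rod goes on level to 150 mm ahead, where it bends straight down. Balances within 5 mm of here; 0.13 kg. It starts level on the board.
- hook_tip (a point): Lowest point of the pan hook's bent end: a 7 mm round steel leg straight down, 150 mm ahead (x) of hook_grip and 36 mm below it. At the start it hangs free beyond the board's far edge.
- pan_hook: The pan hook as a whole (handle, rod and bent end); origin 14 mm below hook_grip, on the handle's flat underside; axes as hook_grip.
- board: Thick white plastic chopping board, fixed, 280 (x) x 200 (y) x 45 (z) mm, origin at the centre of its underside on the counter; its +x edge is the far edge, over which the bent end hangs.
- warmer: Heated shelf, fixed: aluminium case, black glass top 440 (x) x 420 (y) mm, 62 mm above the counter. Origin at counter level, mid-width, 8 mm behind the case's front edge; +x to the back, dishes are drawn along -x. Two lanes, centre lines y = +100 and -100 mm, 166 mm wide between 8 mm wire guides 20 mm high, straight from x = 42 to 90 mm, then flaring 13 mm a side until x = 125 mm.
- front_stop: The shelf's adjustable front stop: a steel cross bar 4 mm thick, tops 19 mm above the glass, clamped rigidly in slotted side brackets. Origin and axes are the warmer's. The bar's inner face is set anywhere from x = 0 to 30 mm; the setting is not measured and is to be felt: the pull rises above the sliding drag. Home means the dish's front wall bears on the bar with over 3 N.
- dish: White enamel roasting dish, blue rim, loose, 176 (x) x 160 (y) x 45 (z) mm, walls 4 mm, origin at the middle of its front wall's lower edge, +x to the back; two puddings stand in it (0.6 kg in all). In either lane, plates in the other. Sliding drag is anything from 2 to 7 N. Starts a little askew, front at x = 115 to 140 mm of the warmer; squares itself between the guides when drawn by the middle of its near handle.
- dish_handle (a point): Middle of the dish's near (-x) loop handle: a level 7 mm round blue bar, 84 mm long along the dish's y, 40 mm above its underside (102 mm above the counter), centre line 32 mm in front of the front wall: a clear gap of 28 mm between bar and wall, open above and below. Axes are those of the dish.
- dish_front (a point): Point on the outside of the dish's front (-x) wall, in the middle, 10 mm above its underside.
- ramekin_a: Terracotta pudding ramekin, loose in the dish, 66 mm across, 51 mm high, origin at the centre of its underside; must stay upright.
- ramekin_b: Terracotta pudding ramekin, loose in the dish, 66 mm across, 51 mm high, origin at the centre of its underside; must stay upright.
- plates: Stack of five white side plates in the other lane, 150 mm across, 41 mm high, loose; origin at the centre of its underside. Leave alone.
- juice: Bottle of orange juice with black cap, 62 mm across, 163 mm high, loose; origin under its centre. Leave alone.
- card_reader: Black card reader, 165 x 75 x 40 mm, loose; origin under its centre. Leave alone.
- mug: Blue mug, 82 mm across, 92 mm high, loose; origin under its centre. Leave alone.
- tumbler: Glass tumbler, 64 mm across, 120 mm high, loose; origin under its centre. Leave alone.
There are look-alikes about, which are no part of the job. What is shaped like the ramekin_b but grey is not meant. Leave any blue look-alike of the ramekin_a alone.

How it is judged:
By the outcome, as a careful person would: the job done as asked, in the order asked, and still so for the second after the job is handed in, with the robot touching nothing.
It also fails if it takes over 72 s, if anything falls off the work surface, if the arm or the gripper's body presses on something with over 40 N, if the wrist force passes 120 N, or if a joint passes its speed limit or range.

ROBOT

A 6-joint arm with a two-finger parallel gripper is mounted at the origin on the work surface. World frame = base frame: x ahead of the robot, y to its left, z up, the work surface at z = 0. Lengths are in m, angles in rad, forces in N, time in s.
With the tool pointing down it reaches from about 0.375 to 0.75 m from the base axis. Payload 9 kg.
Tool frame: the origin (TCP) lies at the centre of the arm's flange, where the gripper is bolted on; the fingertips stand 173 mm ahead of it and the grasp point (between the pads) lies 155 mm ahead of it; z points along the fingers, x is the direction in which the jaws open and shut, and the axes are right-handed (so a half turn about z gives the same grasp; the last joint's range is limited). The gripper opens to 85 mm and grips with 20 to 120 N. Pads are 22 mm wide; open, the fingers measure 114 mm over their backs; the gripper's body (76 mm by 85 mm) begins 54 mm behind the grasp point. The pads swing forward as they close: fully open they stand 13 mm farther back than shut.
Start: joints at [1.065, 0.104, 0.097, 1.564, 0, 1.353], TCP at [0.17, 0.575, 0.405] pointing down, gripper open.
Joint ranges: [-2.99, 2.99], [-0.84, 1.86], [-1.1, 1.16], [-1.84, 2.11], [-1.51, 1.56], [-3.14, 3.14]. Speed limits (rad/s): [2.22, 2.22, 2.57, 3.14, 3.14, 3.14].

INTERFACE

Orientations are given as a 3x3 rotation matrix whose columns are the frame's x, y, z axes.
In Python, from workcell import sense, capture, finish_job gives the robot as it stands.
- The arm moves only by the tool servo_tool, never from a script. Its argument "motion" is text: rows parted by semicolons, each of 7 numbers parted by spaces: the shift along the tool's x, y, z in mm, then the turn, a rotation vector about the tool's x, y, z in rad, then the closure in counts, from 0 (fully open) to 255 (shut). In form: dx dy dz ax ay az fingers; .... A call has 1 to 5 rows; each row shifts and turns the commanded pose from where the row before left it, along the tool's axes as they then stand; what a row does not reach is not made up. A row lasts 1/12 s, in which the tool goes at most 41.7 mm and 7.16 degrees, less where a joint would pass 70% of its speed; a pose out of reach is approached as far as the arm can. A call with a gripper value outside its range is refused whole. The fingers move at their own pace and stop on an object; the grip force is fixed at half the most. Time passes only in rows, so rows that do not move let the fingers close. It gives the time, the measured TCP pose, the force and the opening at its end, in the units of the state.
- sense(): the state, without advancing time (a new reading comes with each control period).
- capture(name): name is "side" or "top" or "wrist"; returns a dict with "frame" (420x560x3 uint8, red, green, blue), "fx", "fy", "cx", "cy" (pixels), "world_from_camera" (4x4, takes a point from camera to world coordinates). Camera axes: x right, y down, z forward; pixel columns grow to the right and rows downward; lengths in m; the calibration is good to about 2 mm. A picture is of the moment at which its call begins. There is no depth.
- finish_job(): hands the job in, once; it reports no verdict.
The state is a dict: "time": time; "q": joint angles; "joint_vel": joint speeds; "joint_torque": joint torques, N m; "tcp_pos": TCP position; "ee_rot": TCP orientation; "contact_force": force on the tool from outside, world axes, zero at the start; "torque": the same for the moment, N m; "gripper_width": finger opening in m.
Only numpy, scipy, OpenCV 4.12 (cv2) and the standard library are available. Lean on these libraries where they do the work, as an engineer would, in place of code of your own. Each camera call takes 0.05 s, during which the arm holds its last target. There are 200 camera calls.

## Working session

There is one attempt and no reset: what is moved stays moved. The work goes in short steps, Python scripts to look and compute and a tool call to move; the robot and the scene stay as the last step left them, time stands still between calls to the robot, and variables do not carry over. Pictures are saved under pics/ and viewed, about 8 in all and at most 12, crops included, and the job is handed in when it is done.

Besides the shell and the picture viewer there is one more tool, called after ">>>" as name(argument=value, ...), one argument or row to a line, values as JSON. servo_tool: Moves the arm, as the interface text tells. Its arguments: {"type":"object","properties":{"motion":{"type":"string"}},"required":["motion"]}

```bash
mkdir -p pics; ls; cat > h.py <<'E'
import numpy as np, cv2
from workcell import sense, capture, finish_job
def ray(c,u,v):
    T=np.array(c["world_from_camera"]); d=T[:3,:3]@np.array([(u-c["cx"])/c["fx"],(v-c["cy"])/c["fy"],1.]); return T[:3,3],d
def onz(c,u,v,z):
    o,d=ray(c,u,v); return o+d*(z-o[2])/d[2]
def proj(c,p):
    T=np.linalg.inv(np.array(c["world_from_camera"])); q=T[:3,:3]@np.array(p)+T[:3,3]; return np.array([c["fx"]*q[0]/q[2]+c["cx"],c["fy"]*q[1]/q[2]+c["cy"]])
def save(c,name,box=None,s=1):
    f=c["frame"][...,::-1]
    if box: f=f[box[1]:box[3],box[0]:box[2]]
    cv2.imwrite("pics/"+name,cv2.resize(f,None,fx=s,fy=s,interpolation=cv2.INTER_CUBIC))
def st():
    s=sense(); np.set_printoptions(precision=4,suppress=True)
    print({k:np.round(v,4).tolist() for k,v in s.items() if k not in("joint_vel","joint_torque")})
E
python3 - <<'E'
from h import *
import pickle
st()
for n in("top","side"):
    c=capture(n); pickle.dump(c,open(n+".pkl","wb")); save(c,n+"0.png",s=1.4); print(n,c["fx"],c["cx"],c["cy"],np.array(c["world_from_camera"]).round(3).tolist())
E
```

```text
pics
{'time': 0.0, 'q': [1.0653, 0.1047, 0.0965, 1.5639, 0.0, 1.3531], 'tcp_pos': [0.1702, 0.5752, 0.4039], 'ee_rot': [[0.2838, 0.9589, -0.0007], [0.9589, -0.2838, -0.0012], [-0.0013, -0.0003, -1.0]], 'contact_force': [0.4088, -0.7292, 1.0602], 'torque': [-0.0036, -0.0332, 0.0237], 'gripper_width': 0.0853}
top 420.98951859113987 275.37504993717715 206.3908060318464 [[0.026, -0.998, 0.06, 0.493], [-1.0, -0.026, 0.0, 0.059], [0.001, -0.06, -0.998, 1.457], [0.0, 0.0, 0.0, 1.0]]
side 531.3874440493383 281.63429173879695 214.61448265796992 [[0.997, -0.051, 0.065, 0.467], [-0.081, -0.768, 0.635, -0.81], [0.017, -0.638, -0.77, 1.154], [0.0, 0.0, 0.0, 1.0]]
```

View pics/top0.png

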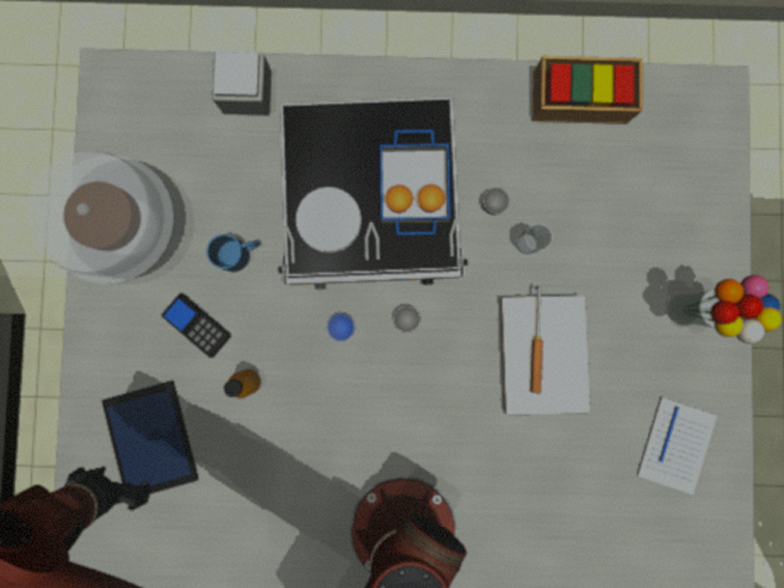

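View pics/side0.png

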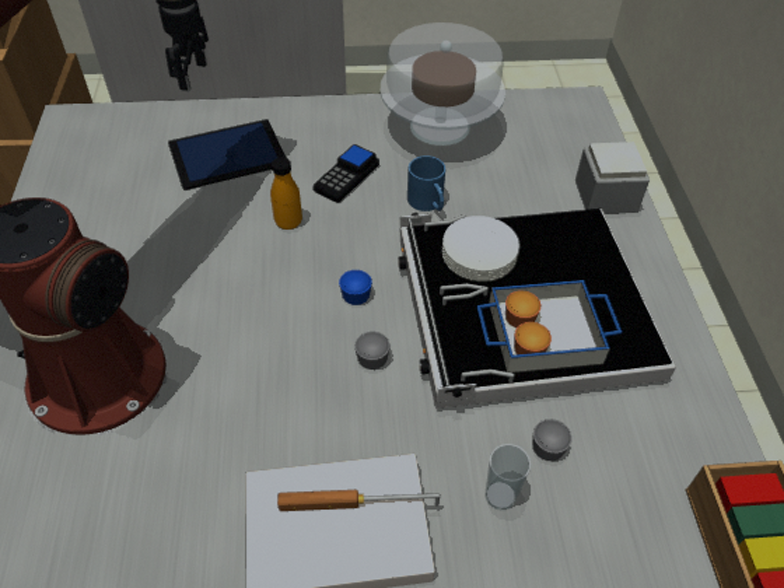

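Top view (1.4x): the hook is on the board, with its handle at (537,365) and bent end at (535,288). The dish is in the right lane with its near handle at (416,232), and the plates are at (328,218) in the left lane. The tumbler is at (530,238), and there are grey ramekins at (494,200) and (405,318) and a blue one at (341,326). The only terracotta puddings are the two in the dish at (399,198) and (431,198), so they fit. The grey and blue ones stand on the counter and are left alone.

```bash
cat > m.py <<'E'
from h import *
import pickle
t=pickle.load(open("top.pkl","rb")); s=pickle.load(open("side.pkl","rb"))
def big(m,n=1):
    k,l,a,ce=cv2.connectedComponentsWithStats(m.astype(np.uint8)); o=np.argsort(-a[1:,4])[:n]+1
    return [(l==i) for i in o]
def rect(m):
    y,x=np.nonzero(m); return cv2.minAreaRect(np.c_[x,y].astype(np.float32))
f=t["frame"]; hsv=cv2.cvtColor(f,cv2.COLOR_RGB2HSV); H,S,V=[hsv[...,i].astype(int) for i in range(3)]
R=np.zeros(H.shape,bool); R[200:300,355:425]=1
m=big((H<20)&(S>120)&R)[0]; r=rect(m); b=cv2.boxPoints(r); print("handle px",r)
P=np.array([onz(t,*p,.065) for p in b]); print("handle corners",P.round(4).tolist(),P.mean(0))
# board
R[:]=0;R[195:305,350:430]=1
m=big((S<30)&(V>190)&R)[0]; b=cv2.boxPoints(rect(m)); print("board",[onz(t,*p,.045)[:2].round(4).tolist() for p in b], rect(m))
# dish blue
R[:]=0;R[85:172,262:330]=1
mb=(H>95)&(H<130)&(S>100)&(V>60)&R; m=big(mb)[0]
ys,xs=np.nonzero(m); print("blue extents",xs.min(),xs.max(),ys.min(),ys.max())
for y in range(ys.min(),ys.max()+1,1):
    w=np.nonzero(m[y])[0]
    if len(w) and (y<105 or y>150): print(y,w.min(),w.max(),len(w),onz(t,w.min(),y,.102)[:2].round(3),onz(t,w.max(),y,.102)[:2].round(3))
# warmer glass corners
R[:]=0;R[60:205,195:335]=1
g=(V<45)&R; m=big(g)[0]; print("glass",[onz(t,*p,.062)[:2].round(4).tolist() for p in cv2.boxPoints(rect(m))],rect(m))
E
python3 m.py
```

```text
handle px ((383.0, 260.5), (37.0, 6.0), 90.0)
handle corners [[0.4678, -0.289, 0.065], [0.4683, -0.3087, 0.065], [0.3473, -0.31, 0.065], [0.3468, -0.2903, 0.065]] [ 0.4075361  -0.29951459  0.065     ]Traceback (most recent call last):
  File "m.py", line 15, in <module>
    m=big((S<30)&(V>190)&R)[0]; b=cv2.boxPoints(rect(m)); print("board",[onz(t,*p,.045)[:2].round(4).tolist() for p in b], rect(m))
      ~~~~~~~~~~~~~~~~~~~~~^^^
IndexError: list index out of range
```

```bash
python3 - <<'E'
from h import *
import pickle
t=pickle.load(open("top.pkl","rb"))
a=t["frame"][60:210,190:420][...,::-1]
cv2.imwrite("pics/crop1.png",cv2.resize(a,None,fx=3.4,fy=3.4,interpolation=cv2.INTER_CUBIC))
E
```

```text
(no output)
```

View pics/crop1.png

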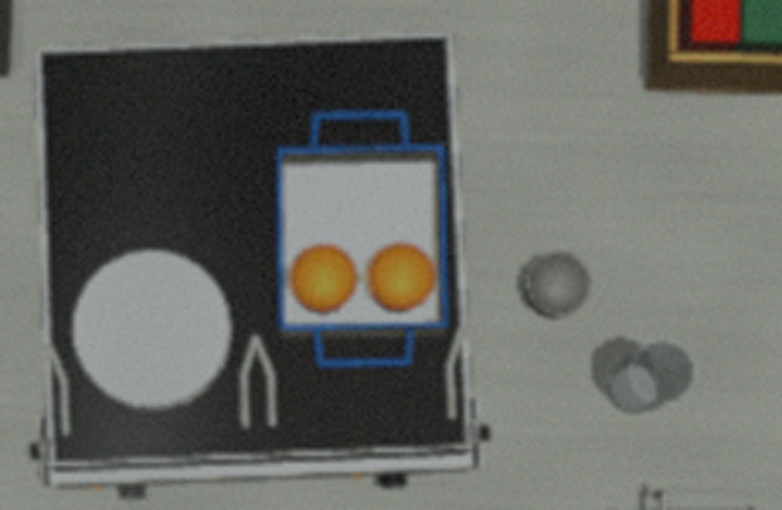

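The crop shows the dish near handle bar from (319,363) to (411,362), rim corners at (279,328) and (446,325), and glass corners at (42,52), (447,40), (467,443) and (50,460). Both puddings in the dish are terracotta/orange.

```bash
sed -i 's/(V>190)/(V>150)/; s/V>60/V>50/' m.py; python3 m.py; python3 - <<'E'
from h import *
import pickle
t=pickle.load(open("top.pkl","rb"))
for n,u,v,z in [("hl",319,363,.102),("hr",411,362,.102),("rimFL",279,328,.107),("rimFR",446,325,.107),("rimBL",279,149,.107),("rimBR",446,149,.107),("gBL",42,52,.062),("gBR",447,40,.062),("gFR",467,443,.062),("gFL",50,460,.062),("barL",50,461,.081),("barR",467,447,.081),
 ("guideM",257,338,.082),("gL",246,425,.082),("gR",273,425,.082),("gRR",451,417,.082),("gLL",66,432,.082)]:
    print(n,onz(t,190+u/3.4,60+v/3.4,z)[:2].round(4))
print("hookrod",onz(t,535/1.4,288/1.4,.06)[:2], "board FL,FR,BL,BR",[onz(t,a/1.4,b/1.4,.045)[:2].round(4).tolist() for a,b in((502,296),(584,296),(506,414),(589,412))])
print("tumbler",onz(t,527/1.4,243/1.4,0)[:2])
E
```

```text
handle px ((383.0, 260.5), (37.0, 6.0), 90.0)
handle corners [[0.4678, -0.289, 0.065], [0.4683, -0.3087, 0.065], [0.3473, -0.31, 0.065], [0.3468, -0.2903, 0.065]] [ 0.4075361  -0.29951459  0.065     ]
board [[0.5634, -0.22], [0.5771, -0.419], [0.2987, -0.4325], [0.2853, -0.2359]] ((389.7193908691406, 253.4055633544922), (83.90277862548828, 59.308021545410156), 87.56334686279297)
blue extents 271 322 92 168
92 283 308 26 [0.95  0.044] [ 0.952 -0.038]
93 282 309 28 [0.947 0.047] [ 0.949 -0.041]
94 281 310 30 [0.943 0.05 ] [ 0.946 -0.045]
95 281 310 27 [0.94 0.05] [ 0.943 -0.045]
96 281 310 8 [0.937 0.05 ] [ 0.939 -0.045]
97 281 310 7 [0.933 0.05 ] [ 0.936 -0.045]
98 281 310 7 [0.93 0.05] [ 0.933 -0.045]
99 281 310 7 [0.927 0.05 ] [ 0.929 -0.045]
100 281 310 6 [0.923 0.05 ] [ 0.926 -0.045]
101 281 310 6 [0.92 0.05] [ 0.923 -0.045]
102 280 319 38 [0.917 0.053] [ 0.92  -0.075]
103 271 320 50 [0.912 0.082] [ 0.917 -0.078]
104 271 320 48 [0.909 0.082] [ 0.913 -0.078]
151 271 322 5 [0.754 0.078] [ 0.758 -0.088]
152 272 321 3 [0.751 0.075] [ 0.755 -0.085]
153 271 321 4 [0.747 0.078] [ 0.752 -
[... 677 characters left out ...]
[1.0105, 0.3176], [1.0378, -0.0814], [0.6376, -0.1053], [0.6112, 0.2871]] ((263.7152099609375, 132.80882263183594), (117.95714569091797, 118.2406997680664), 87.67847442626953)
hl [0.7034 0.0349]
hr [ 0.7067 -0.0528]
rimFL [0.7352 0.0739]
rimFR [ 0.7423 -0.0849]
rimBL [0.9083 0.0785]
rimBR [ 0.9126 -0.0816]
gBL [1.0139 0.3174]
gBR [ 1.0369 -0.0851]
gFR [ 0.6346 -0.1126]
gFL [0.6072 0.2947]
barL [0.6046 0.2914]
barR [ 0.6288 -0.1103]
guideM [0.7293 0.0952]
gL [0.6444 0.1035]
gR [0.6451 0.0774]
gRR [ 0.6574 -0.0942]
gLL [0.633  0.2769]
hookrod [ 0.58813611 -0.29597766] board FL,FR,BL,BR [[0.5678, -0.2208], [0.573, -0.4176], [0.2881, -0.2343], [0.2979, -0.4311]]
tumbler [ 0.70393768 -0.29006651]
```

>>> servo_tool(
  motion="-15 30 0 0 0 -0.102 0; -20 30 0 0 0 -0.102 0; -25 30 0 0 0 -0.102 0; -25 30 0 0 0 0 0; -25 30 0 0 0 0 0",
)

```text
time: 0.52
tcp_pos: [0.3101, 0.4496, 0.4045]
ee_rot: [[-0.02, 1.0, -0.0], [1.0, 0.02, -0.0], [-0.0, -0.0, -1.0]]
contact_force: [0.6, 0.1, -0.0]
gripper_width: 0.0855
```

>>> servo_tool(
  motion="-30 26 0 0 0 0 0; -30 26 0 0 0 0 0; -30 26 0 0 0 0 0; -38 10 0 0 0 0 0; -40 0 0 0 0 0 0",
)

```text
time: 0.93
tcp_pos: [0.4018, 0.2828, 0.4038]
ee_rot: [[-0.017, 1.0, -0.001], [1.0, 0.017, -0.0], [-0.0, -0.001, -1.0]]
contact_force: [-0.2, 0.5, -0.2]
gripper_width: 0.0854
```

>>> servo_tool(
  motion="-40 5 0 0 0 0 0; -40 5 0 0 0 0 0; -40 5 0 0 0 0 0; -40 5 0 0 0 0 0; -40 5 0 0 0 0 0",
)

```text
time: 1.35
tcp_pos: [0.4286, 0.0832, 0.4045]
ee_rot: [[-0.018, 1.0, 0.0], [1.0, 0.018, 0.0], [0.0, 0.0, -1.0]]
contact_force: [1.1, -0.3, 1.0]
gripper_width: 0.0855
```

>>> servo_tool(
  motion="-40 2 0 0 0 0 0; -40 2 0 0 0 0 0; -40 2 0 0 0 0 0; -40 2 0 0 0 0 0; -40 2 0 0 0 0 0",
)

```text
time: 1.77
tcp_pos: [0.4421, -0.1167, 0.4045]
ee_rot: [[-0.018, 1.0, 0.0], [1.0, 0.018, 0.0], [0.0, 0.0, -1.0]]
contact_force: [1.5, 1.0, -0.5]
gripper_width: 0.0856
```

>>> servo_tool(
  motion="-40 2 8 0 0 0 0; -40 2 10 0 0 0 0; -40 0 10 0 0 0 0; -35 0 10 0 0 0 0; 0 0 0 0 0 0 0",
)

```text
time: 2.18
tcp_pos: [0.4485, -0.2745, 0.3634]
ee_rot: [[-0.014, 1.0, -0.003], [1.0, 0.014, 0.001], [0.001, -0.003, -1.0]]
contact_force: [0.7, -0.1, -0.7]
gripper_width: 0.0857
```

```bash
python3 - <<'E'
from h import *
import pickle
st(); c=capture("wrist"); pickle.dump(c,open("w1.pkl","wb")); save(c,"w1.png",s=1.4)
print(c["fx"],c["cx"],c["cy"],np.array(c["world_from_camera"]).round(4).tolist())
E
```

```text
{'time': 2.1833, 'q': [-0.798, -0.125, -0.2053, 1.4932, -0.0011, -0.8116], 'tcp_pos': [0.4485, -0.2745, 0.3634], 'ee_rot': [[-0.0136, 0.9999, -0.0026], [0.9999, 0.0136, 0.0011], [0.0012, -0.0026, -1.0]], 'contact_force': [0.7053, -0.0694, -0.6911], 'torque': [-0.0131, 0.0097, -0.0373], 'gripper_width': 0.0857}
360.62143242128064 284.1470518418243 208.6729329419994 [[-0.0136, 0.9604, 0.2784, 0.3769], [0.9999, 0.0127, 0.005, -0.2751], [0.0013, 0.2784, -0.9605, 0.333], [0.0, 0.0, 0.0, 1.0]]
```

View pics/w1.png

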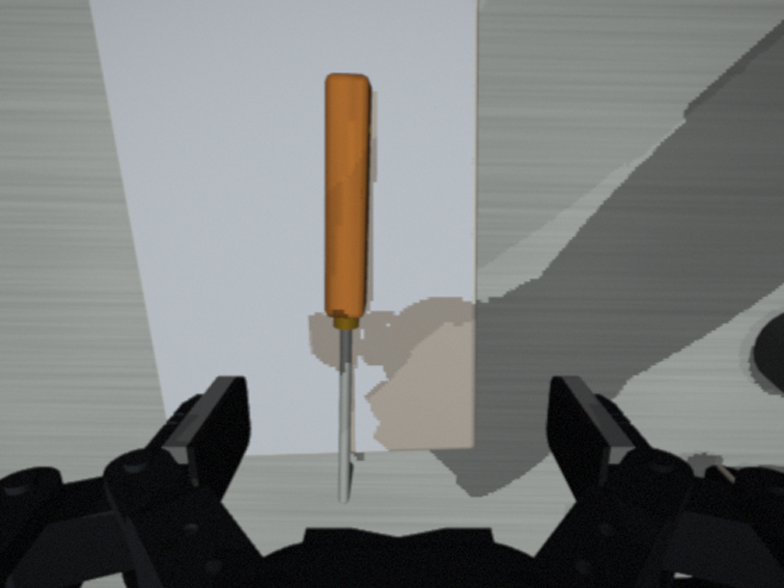

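The wrist view shows the handle from (347,74) to (345,318) and the rod end at (344,500). The board's far edge is at about row 452.

```bash
python3 - <<'E'
from h import *
import pickle
c=pickle.load(open("w1.pkl","rb"))
for n,u,v,z in [("hb",347,76,.073),("hf",345,316,.073),("ferrule",345,326,.059),("rod",346,345,.0625),("tip",344,500,.0625),("hL",326,200,.066),("hR",370,200,.066),("edgeL",300,454,.045),("edgeR",400,450,.045)]:
    print(n,onz(c,u/1.4,v/1.4,z).round(4))
hsv=cv2.cvtColor(c["frame"],cv2.COLOR_RGB2HSV); m=((hsv[...,0]<20)&(hsv[...,1]>150)).astype(np.uint8)
for v in range(60,225,20):
    w=np.nonzero(m[v])[0]; print(v,w.min(),w.max(),onz(c,w.min(),v,.070).round(4)[:2],onz(c,w.max()+1,v,.070).round(4)[:2])
E
```

```text
hb [ 0.3452 -0.2994  0.073 ]
hf [ 0.4661 -0.3022  0.073 ]
ferrule [ 0.477  -0.3038  0.059 ]
rod [ 0.4873 -0.303   0.0625]
tip [ 0.5928 -0.3059  0.0625]
hL [ 0.4046 -0.3119  0.066 ]
hR [ 0.4043 -0.2889  0.066 ]
edgeL [ 0.5715 -0.3361  0.045 ]
edgeR [ 0.5677 -0.2707  0.045 ]
60 233 262 [ 0.3486 -0.3098] [ 0.3483 -0.2895]
80 233 263 [ 0.3614 -0.3102] [ 0.3611 -0.2888]
100 233 262 [ 0.3746 -0.3105] [ 0.3743 -0.2896]
120 233 262 [ 0.3882 -0.3108] [ 0.3879 -0.2896]
140 233 261 [ 0.4022 -0.3112] [ 0.4019 -0.2903]
160 233 261 [ 0.4166 -0.3116] [ 0.4163 -0.2904]
180 233 260 [ 0.4315 -0.312 ] [ 0.4312 -0.2912]
200 233 260 [ 0.4468 -0.3124] [ 0.4465 -0.2913]
220 233 259 [ 0.4627 -0.3128] [ 0.4624 -0.2921]
```

>>> servo_tool(
  motion="-9 -2 20 0 0 0.021 0; -9 -2 20 0 0 0.021 0; -9 0 20 0 0 0 0; 0 0 20 0 0 0 0; 0 0 0 0 0 0 0",
)

```text
time: 2.65
tcp_pos: [0.4445, -0.2951, 0.2828]
ee_rot: [[0.023, 1.0, -0.004], [1.0, -0.023, 0.005], [0.005, -0.004, -1.0]]
contact_force: [-0.3, 0.9, -0.3]
gripper_width: 0.0851
```

>>> servo_tool(
  motion="0 0 20 0 0 0 0; 0 0 20 0 0 0 0; 0 0 0 0 0 0 0; 0 0 0 0 0 0 0",
)

```text
time: 2.98
tcp_pos: [0.4454, -0.2958, 0.2472]
ee_rot: [[0.023, 1.0, -0.001], [1.0, -0.023, 0.001], [0.001, -0.001, -1.0]]
contact_force: [-0.1, -0.6, 0.4]
gripper_width: 0.0852
```

>>> servo_tool(
  motion="-6 -2 10 0 0 0 0; 0 0 10 0 0 0 0; 0 0 0 0 0 0 0; 0 0 0 0 0 0 0; 0 0 0 0 0 0 0",
)

```text
time: 3.4
tcp_pos: [0.4432, -0.3027, 0.2269]
ee_rot: [[0.024, 1.0, 0.0], [1.0, -0.024, 0.0], [0.0, 0.0, -1.0]]
contact_force: [-0.2, -0.9, 0.9]
gripper_width: 0.0854
```

```bash
python3 - <<'E'
from h import *
st(); c=capture("wrist"); save(c,"w2.png",s=1.2)
E
```

```text
{'time': 3.4, 'q': [-0.8431, -0.0418, -0.376, 1.2366, 0.0001, -0.8191], 'tcp_pos': [0.4432, -0.3027, 0.2269], 'ee_rot': [[0.0239, 0.9997, 0.0001], [0.9997, -0.0239, 0.0], [0.0001, 0.0001, -1.0]], 'contact_force': [-0.1777, -0.8886, 0.9155], 'torque': [0.0094, -0.0232, 0.0334], 'gripper_width': 0.0854}
```

View pics/w2.png

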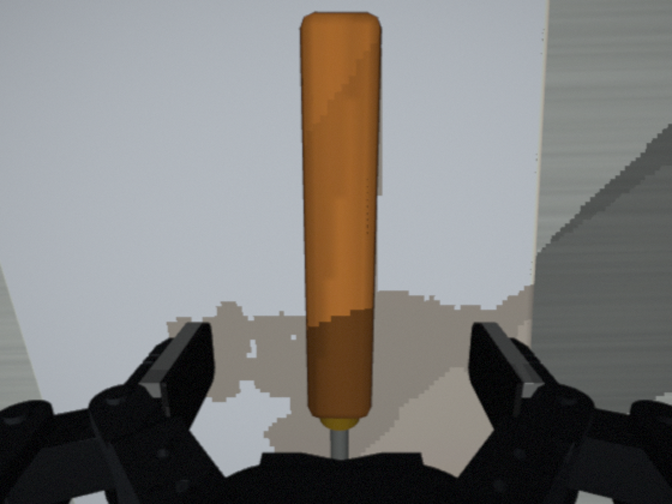

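The handle (centre column 340) lies midway between the fingers (210 and 472) and parallel to them. I'll lower 4 mm and close.

>>> servo_tool(
  motion="0 0 4 0 0 0 0; 0 0 0 0 0 0 100; 0 0 0 0 0 0 255; 0 0 0 0 0 0 255; 0 0 0 0 0 0 255",
)

```text
time: 3.87
tcp_pos: [0.4433, -0.3026, 0.2227]
ee_rot: [[0.024, 1.0, 0.0], [1.0, -0.024, -0.0], [-0.0, 0.0, -1.0]]
contact_force: [-1.1, -0.4, -0.7]
gripper_width: 0.0388
```

>>> servo_tool(
  motion="0 0 0 0 0 0 255; 0 0 0 0 0 0 255; 0 0 0 0 0 0 255; 0 0 0 0 0 0 255; 0 0 0 0 0 0 255",
)

```text
time: 4.28
tcp_pos: [0.4433, -0.3027, 0.223]
ee_rot: [[0.024, 1.0, 0.0], [1.0, -0.024, -0.0], [-0.0, 0.0, -1.0]]
contact_force: [-0.1, -0.0, 3.4]
gripper_width: 0.0209
```

>>> servo_tool(
  motion="0 0 -15 0 0 0 255; 0 0 -30 0 0 0 255; 0 0 -35 0 0 0 255; 0 0 -35 0 0 0 255; 0 0 -20 0 0 0 255",
)

```text
time: 4.7
tcp_pos: [0.4434, -0.3028, 0.3612]
ee_rot: [[0.024, 1.0, 0.002], [1.0, -0.024, -0.002], [-0.002, 0.002, -1.0]]
contact_force: [1.4, -1.4, -1.2]
gripper_width: 0.0205
```

>>> servo_tool(
  motion="10 0 0 0 0 -0.03 255; 20 5 0 0 0 -0.03 255; 30 10 0 0 0 -0.027 255; 30 15 0 0 0 0 255; 30 15 0 0 0 0 255",
)

```text
time: 5.12
tcp_pos: [0.4832, -0.179, 0.3564]
ee_rot: [[-0.063, 0.998, -0.001], [0.998, 0.063, 0.001], [0.001, -0.001, -1.0]]
contact_force: [0.7, 0.8, -0.8]
gripper_width: 0.0213
```

>>> servo_tool(
  motion="30 15 0 0 0 0 255; 30 15 0 0 0 0 255; 30 15 0 0 0 0 255; 30 10 0 0 0 0 255; 15 0 0 0 0 0 255",
)

```text
time: 5.53
tcp_pos: [0.5301, -0.0389, 0.3562]
ee_rot: [[-0.066, 0.998, -0.001], [0.998, 0.066, 0.002], [0.002, -0.001, -1.0]]
contact_force: [0.2, -0.3, -1.3]
gripper_width: 0.0211
```

>>> servo_tool(
  motion="0 0 0 0 0 0 255; 0 0 0 0 0 0 255",
)

```text
time: 5.7
tcp_pos: [0.5295, -0.0414, 0.3566]
ee_rot: [[-0.066, 0.998, -0.002], [0.998, 0.066, 0.0], [0.0, -0.001, -1.0]]
contact_force: [-0.4, -1.0, -2.2]
gripper_width: 0.0208
```

```bash
python3 - <<'E'
from h import *
import pickle
c=capture("wrist"); pickle.dump(c,open("w3.pkl","wb")); save(c,"w3.png",s=1.4)
E
```

```text
(no output)
```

View pics/w3.png

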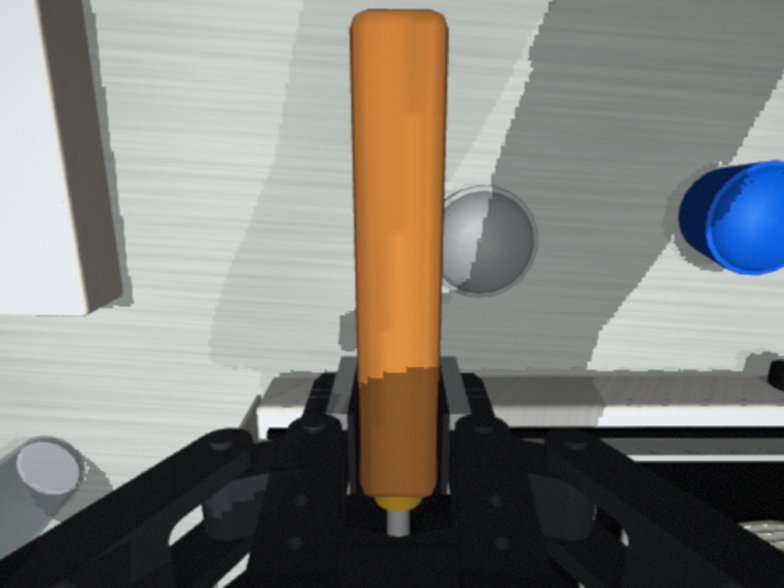

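The wrist view shows the hook held straight. The case's front edge is at row ~404, and the stop bar's front face and top run from ~438 to 461 on the right, around (620,461). I'll measure those.

```bash
python3 - <<'E'
from h import *
import pickle
c=pickle.load(open("w3.pkl","rb"))
g=cv2.cvtColor(c["frame"],cv2.COLOR_RGB2GRAY)
for u in (430,460,500): print(u,[(v,int(g[v,u])) for v in range(284,336)])
def ln(z,v):
  a,b=onz(c,430,v,z),onz(c,520,v,z); return a.round(4)[:2],b.round(4)[:2],np.degrees(np.arctan2(-(b-a)[0],(b-a)[1]))
print("case front z.062",ln(.062,404/1.4)); print("bar inner z.081",ln(.081,461/1.4)); print("bar front-top .081",ln(.081,455/1.4)); print("handle",onz(c,399/1.4,40/1.4,.2),onz(c,399/1.4,480/1.4,.2))
E
```

```text
430 [(284, 98), (285, 92), (286, 89), (287, 90), (288, 91), (289, 108), (290, 126), (291, 148), (292, 166), (293, 181), (294, 190), (295, 201), (296, 206), (297, 212), (298, 231), (299, 236), (300, 236), (301, 236), (302, 237), (303, 232), (304, 164), (305, 73), (306, 20), (307, 9), (308, 11), (309, 13), (310, 10), (311, 10), (312, 24), (313, 64), (314, 63), (315, 37), (316, 22), (317, 17), (318, 18), (319, 17), (320, 18), (321, 19), (322, 17), (323, 15), (324, 12), (325, 16), (326, 15), (327, 17), (328, 21), (329, 19), (330, 18), (331, 18), (332, 18), (333, 19), (334, 20), (335, 14)]
460 [(284, 108), (285, 108), (286, 109), (287, 111), (288, 121), (289, 158), (290, 196), (291, 223), (292, 231), (293, 235), (294, 236), (295, 236), (296, 236), (297, 236), (298, 235), (299, 235), (300, 235), (301, 236), (302, 235), (303, 230), (304, 144), (305, 53), (306, 11), (307, 1), (308, 10), (309, 10), (310, 9), (311, 17), (312, 30), (313, 77), (314, 80), (315, 79), (316, 80), (317, 77), (318, 77), (319, 80), (320, 80), (321, 73), (322, 79), (323, 81), (324, 94), (325, 167), (326, 205), (327, 211
[... 372 characters left out ...]
07, 1), (308, 2), (309, 7), (310, 9), (311, 11), (312, 22), (313, 68), (314, 77), (315, 78), (316, 79), (317, 77), (318, 78), (319, 79), (320, 80), (321, 79), (322, 79), (323, 76), (324, 91), (325, 169), (326, 202), (327, 206), (328, 196), (329, 107), (330, 33), (331, 10), (332, 12), (333, 13), (334, 12), (335, 7)]
case front z.062 (array([0.5947, 0.0826]), array([0.5899, 0.1559]), np.float64(3.7389841614561283))
bar inner z.081 (array([0.6201, 0.0797]), array([0.6155, 0.1502]), np.float64(3.7336234899107135))
bar front-top .081 (array([0.6163, 0.079 ]), array([0.6117, 0.1492]), np.float64(3.7342060838157027))
handle [ 0.4351788  -0.04688781  0.2       ] [ 0.55159947 -0.03916104  0.2       ]
```

>>> servo_tool(
  motion="6 10 0 0 0 0 255; 8 15 5 0 0 0 255; 6 12 10 0 0 0 255; 4 8 10 0 0 0 255; 0 0 5 0 0 0 255",
)

```text
time: 6.17
tcp_pos: [0.5735, -0.0158, 0.3255]
ee_rot: [[-0.063, 0.998, -0.002], [0.998, 0.063, 0.001], [0.001, -0.002, -1.0]]
contact_force: [0.5, -1.0, -1.8]
gripper_width: 0.0208
```

>>> servo_tool(
  motion="0 0 0 0 0 0 255; 0 0 0 0 0 0 255",
)

```text
time: 6.33
tcp_pos: [0.5726, -0.0161, 0.3272]
ee_rot: [[-0.063, 0.998, -0.001], [0.998, 0.063, 0.0], [0.0, -0.001, -1.0]]
contact_force: [0.5, 0.1, -0.8]
gripper_width: 0.0209
```

```bash
python3 - <<'E'
from h import *
import pickle
t=capture("top"); s=capture("side"); pickle.dump((t,s),open("ts.pkl","wb"))
a=cv2.resize(t["frame"][120:220,250:350],None,fx=4,fy=4,interpolation=cv2.INTER_CUBIC)
u,v=proj(s,[.70,-.01,.12]).astype(int); print(u,v)
b=cv2.resize(s["frame"][v-60:v+60,u-60:u+60],(400,400),interpolation=cv2.INTER_CUBIC)
cv2.imwrite("pics/ts1.png",np.hstack([a,b])[...,::-1]); st()
E
```

```text
341 228
{'time': 6.4333, 'q': [-0.2561, 0.0206, -0.128, 1.4217, -0.0, -0.3186], 'tcp_pos': [0.5728, -0.016, 0.3282], 'ee_rot': [[-0.0625, 0.998, 0.0004], [0.998, 0.0625, -0.0001], [-0.0002, 0.0004, -1.0]], 'contact_force': [0.2904, -1.82, -1.0648], 'torque': [-0.0454, -0.0072, -0.0046], 'gripper_width': 0.021}
```

View pics/ts1.png

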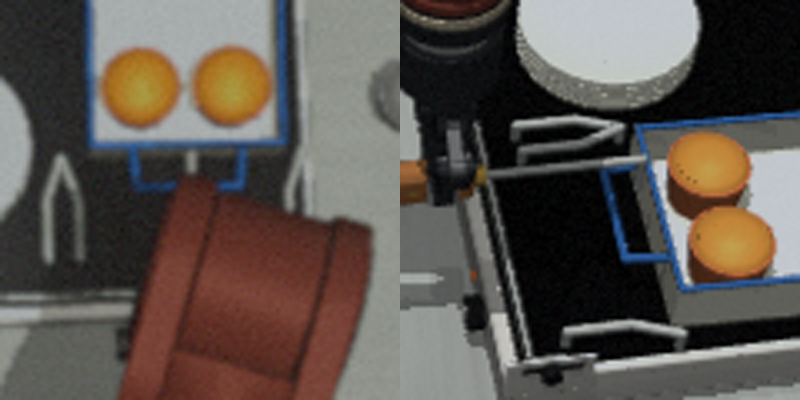

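```bash
python3 - <<'E'
from h import *
import pickle
t,s=pickle.load(open("ts.pkl","rb"))
# rod end, bar center from top at heights
print("rodend top",onz(t,250+192/4,120+152/4,.168),"bar",onz(t,250+189/4,120+187/4,.102),"rim",onz(t,250+189/4,120+148/4,.107))
print("rodend side",onz(s,341-60+245*.3,228-60+158*.3,.168))
# predicted leg in both
for p in ([.7222,-.0066,.164],[.7222,-.0066,.128]): print(proj(t,p),proj(s,p))
f=s["frame"][185:245,310:390]
cv2.imwrite("pics/s2.png",cv2.resize(f,None,fx=10,fy=10,interpolation=cv2.INTER_CUBIC)[...,::-1])
E
```

```text
rodend top [ 0.72155999 -0.0070223   0.168     ] bar [ 0.70460775 -0.00861952  0.102     ] rim [ 0.73559805 -0.00763573  0.107     ]
rodend side [ 0.72542584 -0.01066804  0.168     ]
[297.79732653 158.01732491] [352.70208657 215.22790096]
[297.17936764 159.99288288] [350.95401689 224.48635996]
```

View pics/s2.png

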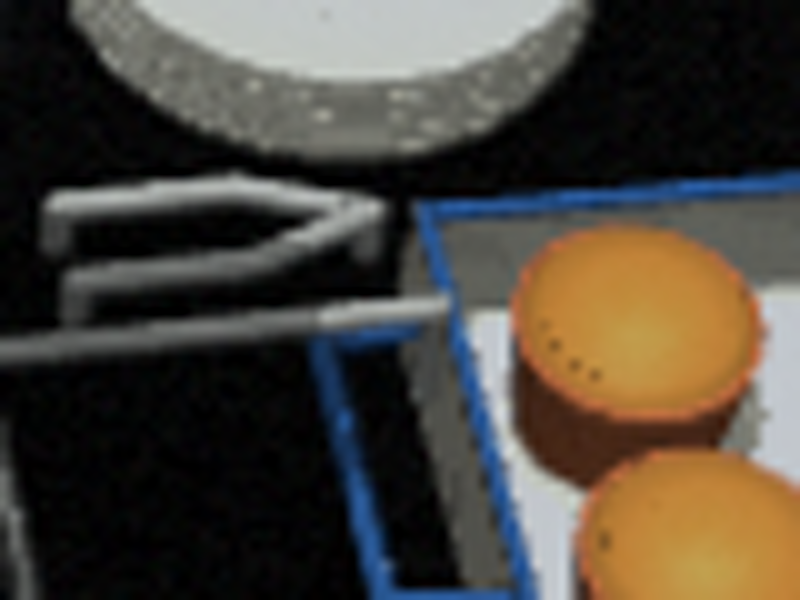

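The views agree: rod end at about (0.722,-0.007), bar at 0.7046 and rim at 0.736, so the leg is over mid-gap. Lowering.

>>> servo_tool(
  motion="0 0 8 0 0 0 255; 0 0 8 0 0 0 255; 0 0 6 0 0 0 255; 0 0 0 0 0 0 255",
)

```text
time: 6.77
tcp_pos: [0.5725, -0.0154, 0.3036]
ee_rot: [[-0.063, 0.998, -0.003], [0.998, 0.063, 0.001], [0.001, -0.002, -1.0]]
contact_force: [0.0, 0.1, -1.5]
gripper_width: 0.0206
```

>>> servo_tool(
  motion="0 0 8 0 0 0 255; 0 0 8 0 0 0 255; 0 0 8 0 0 0 255; 0 0 0 0 0 0 255; 0 0 0 0 0 0 255",
)

```text
time: 7.18
tcp_pos: [0.5729, -0.0154, 0.2809]
ee_rot: [[-0.063, 0.998, -0.001], [0.998, 0.063, 0.0], [0.0, -0.001, -1.0]]
contact_force: [-0.3, -0.0, -1.1]
gripper_width: 0.0208
```

>>> servo_tool(
  motion="0 -2 0 0 0 0 255; 0 -2 0 0 0 0 255; 0 -2 0 0 0 0 255; 0 -1.5 0 0 0 0 255; 0 -1 0 0 0 0 255",
)

```text
time: 7.6
tcp_pos: [0.5645, -0.016, 0.282]
ee_rot: [[-0.063, 0.998, 0.0], [0.998, 0.063, -0.0], [-0.0, 0.0, -1.0]]
contact_force: [-0.0, -0.0, -2.0]
gripper_width: 0.021
```

>>> servo_tool(
  motion="0 -1 0 0 0 0 255; 0 -1 0 0 0 0 255; 0 -1 0 0 0 0 255; 0 -1 0 0 0 0 255; 0 -1 0 0 0 0 255",
)

```text
time: 8.02
tcp_pos: [0.5598, -0.0164, 0.2819]
ee_rot: [[-0.063, 0.998, 0.001], [0.998, 0.063, 0.0], [-0.0, 0.001, -1.0]]
contact_force: [3.7, 0.8, -3.0]
gripper_width: 0.021
```

>>> servo_tool(
  motion="0 -1 0 0 0 0 255; 0 -1 0 0 0 0 255; 0 -1 0 0 0 0 255; 0 -1 0 0 0 0 255; 0 -1 0 0 0 0 255",
)

```text
time: 8.43
tcp_pos: [0.5547, -0.0167, 0.2818]
ee_rot: [[-0.063, 0.998, 0.0], [0.998, 0.063, 0.0], [0.0, 0.0, -1.0]]
contact_force: [3.2, 0.5, -1.4]
gripper_width: 0.0211
```

>>> servo_tool(
  motion="0 -2 0 0 0 0 255; 0 -2 0 0 0 0 255; 0 -2 0 0 0 0 255; 0 -2 0 0 0 0 255; 0 -2 0 0 0 0 255",
)

```text
time: 8.85
tcp_pos: [0.5445, -0.0173, 0.2817]
ee_rot: [[-0.063, 0.998, 0.0], [0.998, 0.063, 0.0], [0.0, 0.0, -1.0]]
contact_force: [3.1, 0.4, -1.1]
gripper_width: 0.0208
```

>>> servo_tool(
  motion="0 -2 0 0 0 0 255; 0 -2 0 0 0 0 255; 0 -2 0 0 0 0 255; 0 -2 0 0 0 0 255; 0 -2 0 0 0 0 255",
)

```text
time: 9.27
tcp_pos: [0.5345, -0.0179, 0.2817]
ee_rot: [[-0.063, 0.998, 0.0], [0.998, 0.063, 0.0], [0.0, 0.0, -1.0]]
contact_force: [2.7, 0.7, -2.0]
gripper_width: 0.0207
```

>>> servo_tool(
  motion="0 -2 0 0 0 0 255; 0 -2 0 0 0 0 255; 0 -2 0 0 0 0 255; 0 -2 0 0 0 0 255; 0 -2 0 0 0 0 255",
)

```text
time: 9.68
tcp_pos: [0.5246, -0.0185, 0.2817]
ee_rot: [[-0.063, 0.998, 0.0], [0.998, 0.063, 0.0], [0.0, 0.0, -1.0]]
contact_force: [3.2, -0.3, -2.1]
gripper_width: 0.021
```

>>> servo_tool(
  motion="0 -2 0 0 0 0 255; 0 -2 0 0 0 0 255; 0 -2 0 0 0 0 255; 0 -2 0 0 0 0 255; 0 -2 0 0 0 0 255",
)

```text
time: 10.1
tcp_pos: [0.5146, -0.0192, 0.2817]
ee_rot: [[-0.063, 0.998, 0.0], [0.998, 0.063, 0.0], [0.0, 0.0, -1.0]]
contact_force: [2.9, 1.0, -0.7]
gripper_width: 0.0208
```

>>> servo_tool(
  motion="0 -2 0 0 0 0 255; 0 -2 0 0 0 0 255; 0 -2 0 0 0 0 255; 0 -2 0 0 0 0 255; 0 -2 0 0 0 0 255",
)

```text
time: 10.52
tcp_pos: [0.5046, -0.0198, 0.2817]
ee_rot: [[-0.063, 0.998, 0.0], [0.998, 0.063, 0.0], [0.0, 0.0, -1.0]]
contact_force: [2.0, -0.5, -2.0]
gripper_width: 0.0206
```

>>> servo_tool(
  motion="0 -2 0 0 0 0 255; 0 -2 0 0 0 0 255; 0 -2 0 0 0 0 255; 0 -2 0 0 0 0 255; 0 -2 0 0 0 0 255",
)

```text
time: 10.93
tcp_pos: [0.4946, -0.0204, 0.2817]
ee_rot: [[-0.063, 0.998, 0.0], [0.998, 0.063, 0.0], [0.0, 0.0, -1.0]]
contact_force: [3.8, -0.0, -1.0]
gripper_width: 0.0209
```

>>> servo_tool(
  motion="0 -2 0 0 0 0 255; 0 -2 0 0 0 0 255; 0 -2 0 0 0 0 255; 0 -2 0 0 0 0 255; 0 -2 0 0 0 0 255",
)

```text
time: 11.35
tcp_pos: [0.4846, -0.0211, 0.2817]
ee_rot: [[-0.063, 0.998, 0.0], [0.998, 0.063, 0.0], [0.0, 0.0, -1.0]]
contact_force: [2.5, -1.0, -1.5]
gripper_width: 0.0208
```

>>> servo_tool(
  motion="0 -2 0 0 0 0 255; 0 -2 0 0 0 0 255; 0 -2 0 0 0 0 255; 0 -2 0 0 0 0 255; 0 -2 0 0 0 0 255",
)

```text
time: 11.77
tcp_pos: [0.4746, -0.0217, 0.2817]
ee_rot: [[-0.063, 0.998, -0.0], [0.998, 0.063, 0.0], [0.0, 0.0, -1.0]]
contact_force: [3.4, 0.6, -1.4]
gripper_width: 0.0209
```

>>> servo_tool(
  motion="0 -1 0 0 0 0 255; 0 -1 0 0 0 0 255; 0 -1 0 0 0 0 255; 0 -1 0 0 0 0 255; 0 -1 0 0 0 0 255",
)

```text
time: 12.18
tcp_pos: [0.4698, -0.022, 0.2817]
ee_rot: [[-0.063, 0.998, 0.0], [0.998, 0.063, 0.0], [0.0, 0.0, -1.0]]
contact_force: [4.3, 0.5, -0.4]
gripper_width: 0.021
```

>>> servo_tool(
  motion="0 -1 0 0 0 0 255; 0 -1 0 0 0 0 255; 0 -1 0 0 0 0 255; 0 -1 0 0 0 0 255; 0 -1 0 0 0 0 255",
)

```text
time: 12.6
tcp_pos: [0.4648, -0.0223, 0.2817]
ee_rot: [[-0.063, 0.998, 0.0], [0.998, 0.063, 0.0], [0.0, 0.0, -1.0]]
contact_force: [3.4, -0.2, -0.4]
gripper_width: 0.0211
```

>>> servo_tool(
  motion="0 -0.5 0 0 0 0 255; 0 -0.5 0 0 0 0 255; 0 -0.5 0 0 0 0 255; 0 -0.5 0 0 0 0 255; 0 -0.5 0 0 0 0 255",
)

```text
time: 13.02
tcp_pos: [0.4623, -0.0225, 0.2817]
ee_rot: [[-0.063, 0.998, 0.0], [0.998, 0.063, 0.0], [0.0, 0.0, -1.0]]
contact_force: [3.2, 0.3, -0.3]
gripper_width: 0.021
```

>>> servo_tool(
  motion="0 -0.5 0 0 0 0 255; 0 -0.5 0 0 0 0 255; 0 -0.5 0 0 0 0 255; 0 -0.5 0 0 0 0 255; 0 -0.5 0 0 0 0 255",
)

```text
time: 13.43
tcp_pos: [0.4598, -0.0226, 0.2817]
ee_rot: [[-0.063, 0.998, 0.0], [0.998, 0.063, 0.0], [0.0, 0.0, -1.0]]
contact_force: [3.4, 0.1, -1.5]
gripper_width: 0.0208
```

>>> servo_tool(
  motion="0 -0.5 0 0 0 0 255; 0 -0.5 0 0 0 0 255; 0 -0.5 0 0 0 0 255; 0 -0.5 0 0 0 0 255; 0 -0.5 0 0 0 0 255",
)

```text
time: 13.85
tcp_pos: [0.4573, -0.0228, 0.2817]
ee_rot: [[-0.063, 0.998, 0.0], [0.998, 0.063, 0.0], [0.0, 0.0, -1.0]]
contact_force: [3.5, 1.2, -0.5]
gripper_width: 0.0209
```

Now one call at a time.

>>> servo_tool(
  motion="0 -0.5 0 0 0 0 255; 0 -0.5 0 0 0 0 255; 0 -0.5 0 0 0 0 255; 0 -0.5 0 0 0 0 255",
)

```text
time: 14.18
tcp_pos: [0.4553, -0.0229, 0.2817]
ee_rot: [[-0.063, 0.998, 0.0], [0.998, 0.063, 0.0], [0.0, 0.0, -1.0]]
contact_force: [4.4, 0.5, -0.8]
gripper_width: 0.0207
```

>>> servo_tool(
  motion="0 -0.5 0 0 0 0 255; 0 -0.5 0 0 0 0 255; 0 -0.5 0 0 0 0 255",
)

```text
time: 14.43
tcp_pos: [0.4539, -0.023, 0.2817]
ee_rot: [[-0.063, 0.998, 0.0], [0.998, 0.063, 0.0], [0.0, 0.0, -1.0]]
contact_force: [3.4, 0.3, -1.3]
gripper_width: 0.0208
```

>>> servo_tool(
  motion="0 -0.5 0 0 0 0 255; 0 -0.5 0 0 0 0 255; 0 -0.5 0 0 0 0 255",
)

```text
time: 14.68
tcp_pos: [0.4523, -0.0231, 0.2817]
ee_rot: [[-0.063, 0.998, 0.0], [0.998, 0.063, 0.0], [0.0, 0.0, -1.0]]
contact_force: [3.1, 0.4, -0.6]
gripper_width: 0.0209
```

>>> servo_tool(
  motion="0 -0.5 0 0 0 0 255; 0 -0.5 0 0 0 0 255; 0 -0.5 0 0 0 0 255",
)

```text
time: 14.93
tcp_pos: [0.451, -0.0233, 0.2817]
ee_rot: [[-0.063, 0.998, 0.001], [0.998, 0.063, 0.0], [-0.0, 0.001, -1.0]]
contact_force: [7.5, -0.1, -1.9]
gripper_width: 0.0206
```

>>> servo_tool(
  motion="0 -0.3 0 0 0 0 255; 0 0 0 0 0 0 255",
)

```text
time: 15.1
tcp_pos: [0.4509, -0.0233, 0.2818]
ee_rot: [[-0.063, 0.998, 0.001], [0.998, 0.063, 0.0], [-0.0, 0.001, -1.0]]
contact_force: [5.9, 0.4, -1.1]
gripper_width: 0.0209
```

>>> servo_tool(
  motion="0 -0.5 0 0 0 0 255; 0 0 0 0 0 0 255",
)

```text
time: 15.27
tcp_pos: [0.4506, -0.0233, 0.2819]
ee_rot: [[-0.063, 0.998, 0.002], [0.998, 0.063, 0.0], [-0.0, 0.002, -1.0]]
contact_force: [8.9, 0.6, -3.7]
gripper_width: 0.0208
```

>>> servo_tool(
  motion="0 -0.5 0 0 0 0 255; 0 0 0 0 0 0 255",
)

```text
time: 15.43
tcp_pos: [0.4503, -0.0234, 0.282]
ee_rot: [[-0.063, 0.998, 0.003], [0.998, 0.063, 0.0], [-0.0, 0.003, -1.0]]
contact_force: [10.9, 0.6, -3.8]
gripper_width: 0.0209
```

>>> servo_tool(
  motion="0 -0.2 0 0 0 0 255; 0 0 0 0 0 0 255; 0 0 0 0 0 0 255; 0 0 0 0 0 0 255",
)

```text
time: 15.77
tcp_pos: [0.4503, -0.0234, 0.2821]
ee_rot: [[-0.063, 0.998, 0.003], [0.998, 0.063, 0.0], [-0.0, 0.003, -1.0]]
contact_force: [12.0, 1.4, -4.2]
gripper_width: 0.0207
```

The pull has risen steadily from 3.3 N to 12 N, against a stop predicted at TCP x 0.451 (measured 0.4503). The dish is home. Unhooking.

>>> servo_tool(
  motion="0 2 0 0 0 0 255; 0 3 0 0 0 0 255; 0 4 0 0 0 0 255; 0 3 0 0 0 0 255; 0 0 0 0 0 0 255",
)

```text
time: 16.18
tcp_pos: [0.4617, -0.0225, 0.2815]
ee_rot: [[-0.063, 0.998, -0.001], [0.998, 0.063, 0.0], [0.0, -0.001, -1.0]]
contact_force: [-0.3, 0.2, -1.1]
gripper_width: 0.0209
```

>>> servo_tool(
  motion="0 0 -5 0 0 0 255; 0 0 -8 0 0 0 255; 0 0 -10 0 0 0 255; 0 0 -10 0 0 0 255; 0 0 0 0 0 0 255",
)

```text
time: 16.6
tcp_pos: [0.462, -0.0228, 0.3178]
ee_rot: [[-0.063, 0.998, 0.004], [0.998, 0.063, -0.001], [-0.001, 0.004, -1.0]]
contact_force: [0.4, -1.1, -0.9]
gripper_width: 0.021
```

>>> servo_tool(
  motion="0 0 -15 0 0 0 255; 0 0 -20 0 0 0 255; 0 0 -10 0 0 0 255; 0 0 0 0 0 0 255; 0 0 0 0 0 0 255",
)

```text
time: 17.02
tcp_pos: [0.4616, -0.0227, 0.3598]
ee_rot: [[-0.063, 0.998, 0.001], [0.998, 0.063, -0.0], [-0.0, 0.001, -1.0]]
contact_force: [0.4, 0.4, -1.8]
gripper_width: 0.021
```

```bash
python3 - <<'E'
from h import *
import pickle
t=capture("top"); s=capture("side"); pickle.dump((t,s),open("ts2.pkl","wb"))
a=cv2.resize(t["frame"][120:240,210:340],(400,370),interpolation=cv2.INTER_CUBIC)
b=cv2.resize(s["frame"][140:288,220:380],(400,370),interpolation=cv2.INTER_CUBIC)
cv2.imwrite("pics/ts2.png",np.hstack([a,b])[...,::-1]); st()
E
```

```text
{'time': 17.1167, 'q': [-0.3333, -0.3285, -0.3894, 1.511, 0.0, -0.3964], 'tcp_pos': [0.4612, -0.0225, 0.3587], 'ee_rot': [[-0.0631, 0.998, -0.001], [0.998, 0.0631, 0.0004], [0.0005, -0.001, -1.0]], 'contact_force': [0.3741, -0.7228, -0.5572], 'torque': [0.0296, 0.0135, 0.0147], 'gripper_width': 0.0213}
```

View pics/ts2.png

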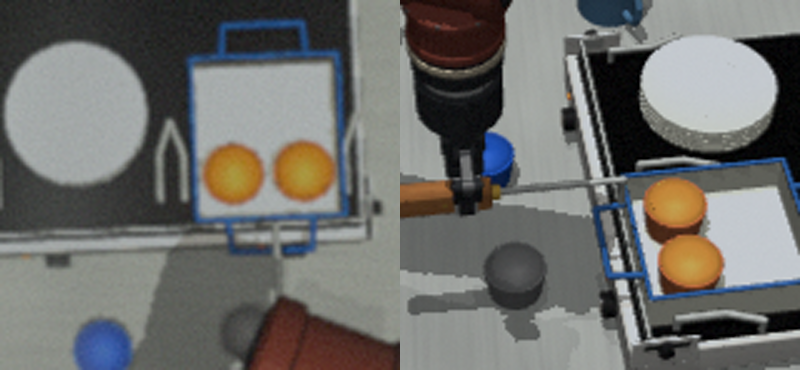

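The dish front sits at the stop bar in the lane, with both puddings upright. I'll check whether the hook tilted in the grip by comparing wrist masks from before and after the pull.

```bash
python3 - <<'E'
from h import *
import pickle
a=pickle.load(open("w3.pkl","rb")); b=capture("wrist")
for c in (a,b):
    hsv=cv2.cvtColor(c["frame"],cv2.COLOR_RGB2HSV); m=((hsv[...,0]<20)&(hsv[...,1]>130)).astype(np.uint8)
    y,x=np.nonzero(m[:, 230:340]); print(y.min(),y.max(),[(v,np.nonzero(m[v])[0].min(),np.nonzero(m[v])[0].max()) for v in (12,30,60,120,180,240,300)])
E
```

```text
7 364 [(12, np.int64(253), np.int64(316)), (30, np.int64(251), np.int64(318)), (60, np.int64(251), np.int64(317)), (120, np.int64(253), np.int64(316)), (180, np.int64(254), np.int64(315)), (240, np.int64(255), np.int64(313)), (300, np.int64(257), np.int64(312))]
7 376 [(12, np.int64(253), np.int64(316)), (30, np.int64(251), np.int64(318)), (60, np.int64(251), np.int64(318)), (120, np.int64(253), np.int64(316)), (180, np.int64(254), np.int64(314)), (240, np.int64(255), np.int64(313)), (300, np.int64(257), np.int64(312))]
```

No slip. Returning to the board.

>>> servo_tool(
  motion="-10 0 0 0 0 0.03 255; -20 -3 0 0 0 0.03 255; -30 -3 0 0 0 0.027 255; -35 -3 0 0 0 0 255; -35 -2 0 0 0 0 255",
)

```text
time: 17.58
tcp_pos: [0.4495, -0.1541, 0.3591]
ee_rot: [[0.024, 1.0, -0.0], [1.0, -0.024, 0.0], [0.0, -0.0, -1.0]]
contact_force: [0.5, -0.2, -2.0]
gripper_width: 0.0211
```

>>> servo_tool(
  motion="-35 0 0 0 0 0 255; -35 0 0 0 0 0 255; -35 0 0 0 0 0 255; -25 0 0 0 0 0 255; -15 0 0 0 0 0 255",
)

```text
time: 18.0
tcp_pos: [0.4457, -0.3006, 0.3586]
ee_rot: [[0.028, 1.0, -0.001], [1.0, -0.028, 0.0], [0.0, -0.001, -1.0]]
contact_force: [0.7, 0.3, -0.8]
gripper_width: 0.0207
```

>>> servo_tool(
  motion="0 0 0 0 0 0 255; 0 0 0 0 0 0 255",
)

```text
time: 18.17
tcp_pos: [0.4463, -0.2978, 0.359]
ee_rot: [[0.026, 1.0, -0.001], [1.0, -0.026, 0.001], [0.001, -0.001, -1.0]]
contact_force: [0.2, -0.1, -1.4]
gripper_width: 0.0207
```

>>> servo_tool(
  motion="-3 -1.5 20 0 0 0 255; -2 -1.5 30 0 0 0 255; 0 0 30 0 0 0 255; 0 0 25 0 0 0 255; 0 0 15 0 0 0 255",
)

```text
time: 18.58
tcp_pos: [0.4431, -0.3001, 0.2365]
ee_rot: [[0.023, 1.0, -0.002], [1.0, -0.023, 0.003], [0.003, -0.002, -1.0]]
contact_force: [0.8, -1.2, -1.0]
gripper_width: 0.0213
```

>>> servo_tool(
  motion="0 0 4 0 0 0 255; 0 0 0 0 0 0 255; 0 0 0 0 0 0 255",
)

```text
time: 18.83
tcp_pos: [0.444, -0.3019, 0.2368]
ee_rot: [[0.023, 1.0, 0.001], [1.0, -0.023, -0.001], [-0.001, 0.001, -1.0]]
contact_force: [0.9, 0.1, -0.4]
gripper_width: 0.0207
```

>>> servo_tool(
  motion="0 0 5 0 0 0 255; 0 0 4 0 0 0 255; 0 0 2 0 0 0 255; 0 0 0 0 0 0 255; 0 0 0 0 0 0 255",
)

```text
time: 19.25
tcp_pos: [0.4435, -0.3024, 0.2247]
ee_rot: [[0.024, 1.0, 0.0], [1.0, -0.024, 0.0], [0.0, 0.0, -1.0]]
contact_force: [-0.1, -0.7, 0.1]
gripper_width: 0.0207
```

>>> servo_tool(
  motion="0 0 0.8 0 0 0 255; 0 0 0.5 0 0 0 255; 0 0 0 0 0 0 255; 0 0 0 0 0 0 255",
)

```text
time: 19.58
tcp_pos: [0.4435, -0.3024, 0.2234]
ee_rot: [[0.024, 1.0, 0.0], [1.0, -0.024, 0.0], [0.0, 0.0, -1.0]]
contact_force: [-0.5, 0.4, -0.7]
gripper_width: 0.0209
```

>>> servo_tool(
  motion="0 0 0.6 0 0 0 255; 0 0 0 0 0 0 255; 0 0 0 0 0 0 255",
)

```text
time: 19.83
tcp_pos: [0.4436, -0.3024, 0.223]
ee_rot: [[0.024, 1.0, 0.0], [1.0, -0.024, -0.0], [-0.0, 0.0, -1.0]]
contact_force: [-0.4, 1.1, 1.5]
gripper_width: 0.0211
```

The weight has just come onto the board (Fz rose from -0.7 to +1.5 N). Opening slowly.

>>> servo_tool(
  motion="0 0 0 0 0 0 170; 0 0 0 0 0 0 150; 0 0 0 0 0 0 100; 0 0 0 0 0 0 40; 0 0 0 0 0 0 0",
)

```text
time: 20.25
tcp_pos: [0.4436, -0.3024, 0.2228]
ee_rot: [[0.024, 1.0, 0.0], [1.0, -0.024, 0.0], [0.0, 0.0, -1.0]]
contact_force: [0.1, -0.8, 0.6]
gripper_width: 0.0702
```

>>> servo_tool(
  motion="0 0 0 0 0 0 0; 0 0 0 0 0 0 0; 0 0 0 0 0 0 0; 0 0 -5 0 0 0 0; 0 0 -10 0 0 0 0",
)

```text
time: 20.67
tcp_pos: [0.4432, -0.302, 0.2372]
ee_rot: [[0.024, 1.0, -0.001], [1.0, -0.024, 0.002], [0.002, -0.001, -1.0]]
contact_force: [0.1, 0.6, -0.0]
gripper_width: 0.0855
```

>>> servo_tool(
  motion="0 0 -25 0 0 0 0; 0 0 -35 0 0 0 0; 0 0 -35 0 0 0 0; 0 0 -25 0 0 0 0; 0 0 0 0 0 0 0",
)

```text
time: 21.08
tcp_pos: [0.4443, -0.3032, 0.3652]
ee_rot: [[0.024, 1.0, 0.006], [1.0, -0.024, -0.007], [-0.007, 0.007, -1.0]]
contact_force: [0.4, -0.6, 0.3]
gripper_width: 0.0851
```

```bash
python3 - <<'E'
from h import *
st(); w=capture("wrist"); s=capture("side")
a=cv2.resize(w["frame"],(400,300)); b=cv2.resize(s["frame"],(400,300))
cv2.imwrite("pics/end.png",np.hstack([a,b])[...,::-1])
hsv=cv2.cvtColor(w["frame"],cv2.COLOR_RGB2HSV); m=((hsv[...,0]<20)&(hsv[...,1]>150)).astype(np.uint8)
y,x=np.nonzero(m)
for v in (y.min(),y.min()+10,y.max()-10,y.max()):
    r=np.nonzero(m[v])[0]; print(v,r.min(),r.max(),onz(w,r.mean()+.5,v,.073).round(4))
E
```

```text
{'time': 21.0833, 'q': [-0.8422, -0.0975, -0.1764, 1.4824, 0.0001, -0.8184], 'tcp_pos': [0.4443, -0.3032, 0.3652], 'ee_rot': [[0.0238, 0.9997, 0.0064], [0.9997, -0.0237, -0.0069], [-0.0068, 0.0065, -1.0]], 'contact_force': [0.413, -0.6038, 0.3373], 'torque': [-0.0654, 0.0003, 0.0422], 'gripper_width': 0.0851}
57 278 299 [ 0.3451 -0.2992  0.073 ]
67 274 303 [ 0.3514 -0.2993  0.073 ]
408 178 178 [ 0.638  -0.4054  0.073 ]
418 173 381 [ 0.651  -0.3158  0.073 ]
```

View pics/end.png

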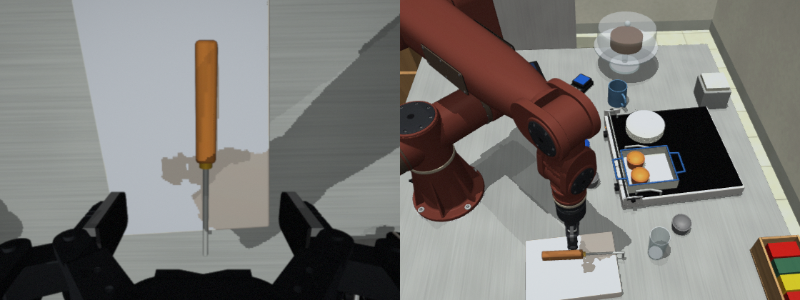

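The hook lies flat on the board, with its handle back end at x=0.345 as at the start and its bent end beyond the far edge. The dish is at the stop with both puddings upright. Nothing touches the robot, so I'm handing in.

>>> servo_tool(
  motion="0 0 0 0 0 0 0; 0 0 0 0 0 0 0; 0 0 0 0 0 0 0",
)

```text
time: 21.43
tcp_pos: [0.4433, -0.3021, 0.3566]
ee_rot: [[0.024, 1.0, -0.001], [1.0, -0.024, 0.002], [0.002, -0.001, -1.0]]
contact_force: [-0.4, -0.1, -0.1]
gripper_width: 0.0853
```

```bash
python3 -c "
from workcell import finish_job
print(finish_job())"
```

```text
the job is handed in; nothing more can be done
None
```

I drew the dish home against the front stop with the pan hook, put the hook back on the board and handed the job in at about 21.4 s. There is no verdict yet.

- **Pull:** The sliding drag was about 3.3 N. The pull rose to 12.0 N at the stop, so roughly 8.5 N on the bar, and 12.0 N was the highest reading, taken at the end of each move. The stop came within a millimetre of where the wrist camera had put it (TCP x 0.4503 m against about 0.451 m).
- **Dish:** After unhooking, the top and side views showed the dish at the stop bar and both puddings upright. The vertical force stayed within about 4 N, and the gripper stayed clear of the dish and shelf.
- **Hook:** It lies flat on the board at its starting place, with the handle's back end at x = 0.345 m before and after. The bent end hangs over the far edge, and the open gripper is raised clear with no force on it.
- **Checks that disagreed:** Early top-view readings of the hook's tip differed from the wrist camera by up to 10 mm, and I used the wrist values. In the side view I could not make out the bent leg against the grey dish wall, so I took it as hooked from the geometry and then from the pull force.

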